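# Load a tip box into its roller lane

## Robot

A 6-joint arm with a two-finger parallel gripper is mounted at the origin on the work surface. World frame = base frame: x ahead of the robot, y to its left, z up, the work surface at z = 0. Lengths are in m, angles in rad, forces in N, time in s.
With the tool pointing down it reaches from about 0.25 to 0.775 m from the base axis. Payload 4 kg.
Tool frame: the origin (TCP) lies midway between the tips of the shut fingers; the grasp point (between the pads) lies 19 mm behind it; z points along the fingers, y is the line along which they close (so a half turn about z gives the same grasp; the last joint's range is limited). The gripper opens to 94 mm and grips with 3 to 60 N. Pads are 16 mm wide; open, the fingers measure 119 mm over their backs; the gripper's body (75 mm by 177 mm) begins 78 mm behind the grasp point.
Start: joints at [1.131, 0.087, 1.371, -0, 1.684, -0.103], TCP at [0.182, 0.519, 0.206] pointing down, gripper open.
Joint ranges: [-3.1, 3.1], [-0.76, 2.03], [0.27, 2.55], [-1.08, 4.22], [0.17, 2.65], [-2.57, 2.57]. Speed limits (rad/s): [2.79, 2.79, 3.14, 3.14, 3.14, 3.14].

## Interface

Orientations are given as a rotation vector (axis times angle).
In Python, from station import robot, vision, telemetry, order gives the robot as it stands (robot), with the cameras (vision), the readings (telemetry) and the job (order).
- The arm moves only by the shell command python3 shift.py [FORCE], which reads ROWS from standard input. ROWS is 1 to 10 rows, parted by semicolons, with the numbers parted by commas; each row has 7 numbers: dx, dy, dz in shares of 0.4 m (1.0 is 0.4 m), then a rotation vector rx, ry, rz in shares of pi rad (1.0 is pi rad), then the finger opening in m; each row is the pose to reach, as a shift and turn from the pose commanded when the command began, along the tool's axes at that moment; what a row does not reach only later rows make up. A row lasts 1/12 s, in which the tool goes at most 0.0417 m and 0.125 rad, less where a joint would pass 70% of its speed; a pose out of reach is approached as far as the arm can. The fingers move at their own pace and stop on an object; FORCE is the grip in N (left out, the last holds). Time passes only in rows, so rows that do not move let the fingers close. It prints the time, the measured TCP pose, the force, the opening and the grip force at its end. A shift or turn number past 1, either way, is cut back to 1. Input that does not fit is refused with a message, and nothing moves.
- telemetry.get_obs(): the state, without advancing time (a new reading comes with each control period).
- vision.get_image(name): name is "scene" or "side" or "wrist"; returns a dict with "color" (480x640x3 uint8, red, green, blue), "fx", "fy", "cx", "cy" (pixels), "k1" (the pictures are not rectified: a ray, as slopes to the right and down, at radius r is drawn at 1 + k1 r^2 times it, then the intrinsics apply), "rvec" (rotation vector, rad) and "tvec" (3), from world to camera coordinates, as OpenCV has them; the wrist camera has in their place "hand_eye" (4x4, takes a point from camera to tool coordinates, whose origin is the TCP and whose axes are the flange's). Camera axes: x right, y down, z forward; pixel columns grow to the right and rows downward; lengths in m; the calibration is good to about 2 mm. A picture is of the moment at which its call begins: read the wrist's pose just before it. There is no depth.
- order.close_job(): hands the job in; it is judged then, once.
The state is a dict: "clock": time; "qpos": joint angles; "joint_vel": joint speeds; "effort": joint torques, N m; "tcp_pos": TCP position; "tcp_rot": TCP orientation; "contact_force": force on the tool from outside, world axes, zero at the start; "ft_torque": the same for the moment, N m; "finger_gap": finger opening in m; "finger_force": force on a finger pad.
Only numpy, scipy, OpenCV 4.12 (cv2) and the standard library are available. Lean on these libraries where they do the work, as an engineer would, in place of code of your own. Each camera call takes 0.05 s, during which the arm holds its last target. There are 200 camera calls.

## Task

Load the blue pipette-tip box into the sloped roller lane that ends in the blue stop: without lifting it, push it across the white loading shelf until it stands in front of that lane, then push it over the edge of the shelf and let it run down by itself until it sits fully home against the blue stop. Do not touch the box any more once it is in the lower part of the lane, and leave the yellow box, the bottle, the jar and the beaker where they are.

Things in the scene. Friction and masses are not known exactly. Their poses are not given: they have to be found in the camera images.
- rack: Fixed flow rack, 254 mm (its x) by 440 mm (its y); place and yaw vary. Origin at table level, z up. White level loading shelf at its +y end, top 85 mm above the table, rack x -115 to 139 mm, rack y 60 to 200 mm, no rims. Two lanes slope down from the shelf's edge at rack y 60 mm towards rack -y, centre lines at rack x 15 and 96 mm; no lane in front of the strip of shelf below rack x -25 mm
- lane_heads (a point): Point of the shelf's edge midway between the two lanes, rack (55, 60, 85) mm. Lanes: 300 mm of free-turning grey rollers at 10 degrees, level with the shelf at its edge, 76 mm wide inside between aluminium walls 5 mm thick that begin about 50 mm in rack y and rise 25 mm above the rollers. A box pushed with more than half its length over the edge tips onto the rollers and runs down by itself
- blue_box: The box to load: loose closed tip box, blue base, paler blue lid, 62 mm (its x) by 100 mm (its y) by 52 mm high, 0.13 to 0.25 kg. Origin at the centre of its underside, z up. Starts on the shelf beside the lanes' heads (centre at rack x -65 to -30, y 118 to 142 mm), its y within 0.25 rad of rack y. Friction on the shelf about 0.6. It goes into the lane lengthwise
- blue_stop: Fixed blue upright plate that closes the foot of one of the two lanes (which of them varies), 74 mm wide. Origin at table level on that lane's centre line, 295 mm from the shelf's edge; axes parallel to the rack's. Its x in the rack frame is the x of the lane to use
- blue_home (a point): Point in the blue stop's lane, on the plane of the rollers, where the origin of a box lies when it rests against the blue stop; 50 mm towards rack +y from the stop's origin, 42 mm above the table; axes parallel to the rack's
- yellow_stop: The same plate in yellow, at the foot of the other lane
- yellow_box: Loose tip box of the same size in yellow, already home in the lane of the yellow stop; to be left there. Origin at the centre of its underside
- wash_bottle: Bystander: white bottle, 68 mm wide, 170 mm high, left of and beyond the rack. Origin at the centre of its underside
- jar: Bystander: amber jar with black lid, 72 mm wide, 85 mm high, beyond the lanes. Origin at the centre of its underside
- beaker: Bystander: clear plastic beaker, 72 mm wide, 95 mm high, on the table to the right of the lanes' feet. Origin at the centre of its underside

How it is judged:
At the end, for the whole second after the job is handed in: The blue box lies at rest in the lane of the blue stop, lid up and lengthwise, its origin within 18 mm of blue_home; the yellow box is within 20 mm of its start, and the bottle, jar and beaker within 30 mm of theirs (distance between blue_box and blue_home below 0.018 m and angle between blue_box's own z axis and vertical below 0.27 rad and angle between the y axis of blue_box and the y axis of rack, either way round below 0.27 rad and linear speed of blue_box below 0.01 m/s and distance of yellow_box from where it was at the start of the episode below 0.02 m and distance of each of wash_bottle, jar, beaker from where it was at the start of the episode below 0.03 m); the robot touches nothing.
It fails at once if the blue box is lifted (its origin more than 25 mm above the shelf's top) (height (world z) of blue_box above 0.11 m).
It fails at once if the blue box is touched by the robot less than 120 mm from home: it must run down by itself (distance between blue_box and blue_home below 0.12 m and contact force between any of the fingers, the arm and blue_box above 0.5 N).
It fails at once if the yellow box is moved by more than 20 mm (distance of yellow_box from where it was at the start of the episode above 0.02 m).
It fails at once if the bottle, jar or beaker is moved by more than 30 mm (distance of any of wash_bottle, jar, beaker from where it was at the start of the episode above 0.03 m).
It also fails if it takes over 48 s, if anything falls off the work surface, if the arm or the gripper's body presses on something with over 40 N, if the wrist force passes 120 N, or if a joint passes its speed limit or range.

## Working session

There is one attempt and no reset: what is moved stays moved. The work goes in short steps, Python scripts to look and compute and a shell command to move; the robot and the scene stay as the last step left them, time stands still between calls to the robot, and variables do not carry over. Pictures are saved under pics/ and viewed, at most 10 in all, crops included, and the job is handed in when it is done.

```bash
ls; mkdir -p pics
python3 - <<'E'
from station import robot, vision, telemetry, order
import cv2,pickle
o=telemetry.get_obs();print(o['tcp_pos'],o['tcp_rot'],o['clock'],o['finger_gap'])
for n in("scene","side"):
    d=vision.get_image(n);cv2.imwrite(f"pics/{n}0.png",d["color"][:,:,::-1]);pickle.dump(d,open(f"{n}0.pkl","wb"))
    print({k:v for k,v in d.items() if k!="color"})
E
```

```text
pics
shift.py
station.py
[0.18152634 0.51861416 0.20431832] [-0.5263985  -3.09659672  0.00328673] 0.0 0.09413990231460241
{'fx': 500.253425596852, 'fy': 500.253425596852, 'cx': 317.53496360423196, 'cy': 236.00790153886462, 'k1': -0.06419492730433789, 'rvec': array([ 2.35504426,  1.2043595 , -0.32496985]), 'tvec': array([-0.34750507, -0.35265174,  1.71872045])}
{'fx': 596.0988235430071, 'fy': 596.0988235430071, 'cx': 309.1576681219875, 'cy': 239.2358594591052, 'k1': -0.1873054831608998, 'rvec': array([ 0.32084687, -2.74096395,  1.2838881 ]), 'tvec': array([0.56818599, 0.14712815, 1.56733597])}
```

View pics/scene0.png

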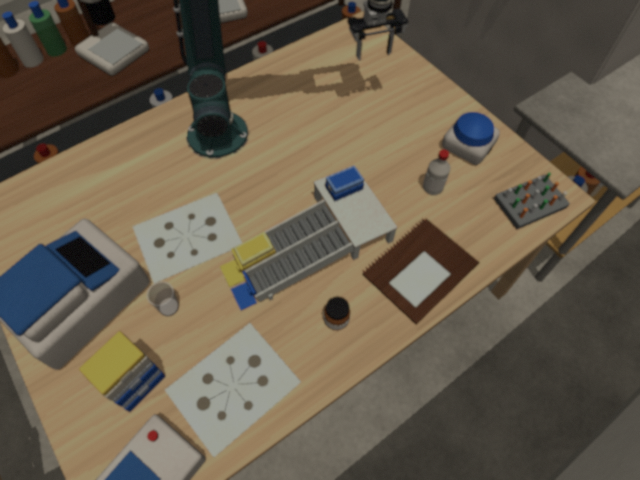

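View pics/side0.png

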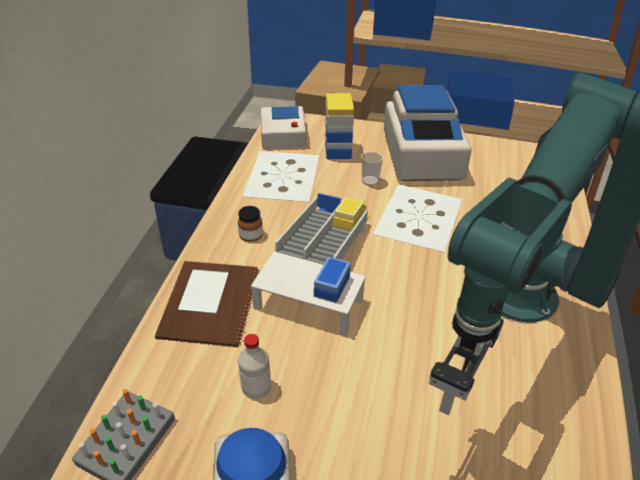

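The scene shot shows the blue box at (345,185) on the near side of the white shelf. The blue stop, at (243,292), closes the far lane, so that is rack x=96. Yellow is in the near lane.

```bash
cat > h.py <<'E'
import numpy as np,cv2,pickle
def plane(d,px,z):
    px=np.asarray(px,float).reshape(-1,2)
    K=np.array([[d['fx'],0,d['cx']],[0,d['fy'],d['cy']],[0,0,1]])
    n=cv2.undistortPointsIter(px[:,None],K,np.array([d['k1'],0,0,0,0]),None,None,(3,50,1e-9))[:,0]
    R=cv2.Rodrigues(np.asarray(d['rvec']))[0];c=-R.T@d['tvec']
    v=np.c_[n,np.ones(len(n))]@R
    return (c+v*((z-c[2])/v[:,2])[:,None])[:,:2]
def project(d,P):
    K=np.array([[d['fx'],0,d['cx']],[0,d['fy'],d['cy']],[0,0,1]])
    return cv2.projectPoints(np.asarray(P,float).reshape(-1,3),np.asarray(d['rvec']),np.asarray(d['tvec']),K,np.array([d['k1'],0,0,0,0]))[0][:,0]
def blob(m,near):
    n,l,s,c=cv2.connectedComponentsWithStats(m.astype(np.uint8))
    i=1+min(range(n-1),key=lambda i:np.hypot(*(c[i+1]-near))+(1e4 if s[i+1,4]<60 else 0))
    return (l==i).astype(np.uint8)
def contour(m): return max(cv2.findContours(m,cv2.RETR_EXTERNAL,cv2.CHAIN_APPROX_NONE)[0],key=len)[:,0]
E
python3 - <<'E'
from h import *
for n,roi,k in(("scene",(300,150,120,120),5),("side",(235,230,150,110),5)):
    d=pickle.load(open(n+"0.pkl","rb"));im=d["color"]
    x,y,w,h=roi;c=cv2.resize(im[y:y+h,x:x+w],None,fx=k,fy=k,interpolation=cv2.INTER_CUBIC)
    cv2.imwrite(f"pics/{n}c.png",c[:,:,::-1])
    hsv=cv2.cvtColor(im,cv2.COLOR_RGB2HSV)
    print(n,[tuple(hsv[p]) for p in ([(215,355),(230,370),(240,362),(183,345),(190,345)] if n=="scene" else [(275,290),(270,265),(288,350),(270,333),(288,330)])])
E
```

```text
scene [(np.uint8(30), np.uint8(20), np.uint8(156)), (np.uint8(32), np.uint8(21), np.uint8(158)), (np.uint8(32), np.uint8(21), np.uint8(157)), (np.uint8(109), np.uint8(169), np.uint8(122)), (np.uint8(108), np.uint8(139), np.uint8(90))]
side [(np.uint8(23), np.uint8(27), np.uint8(230)), (np.uint8(25), np.uint8(19), np.uint8(230)), (np.uint8(20), np.uint8(36), np.uint8(199)), (np.uint8(109), np.uint8(183), np.uint8(185)), (np.uint8(107), np.uint8(94), np.uint8(103))]
```

View pics/scenec.png

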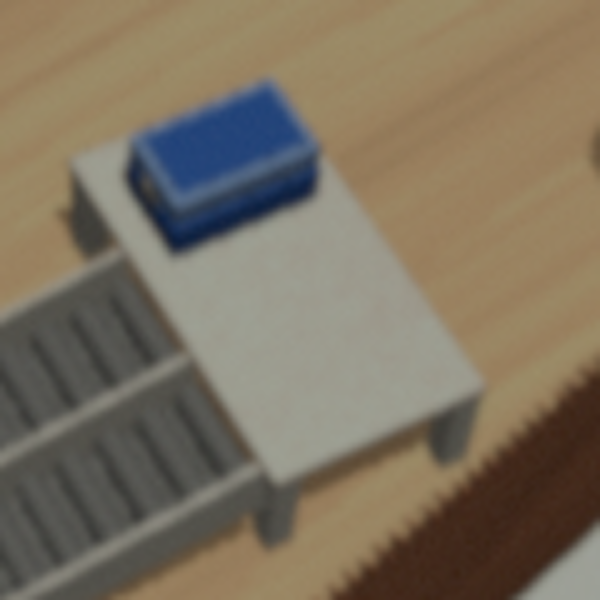

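View pics/sidec.png

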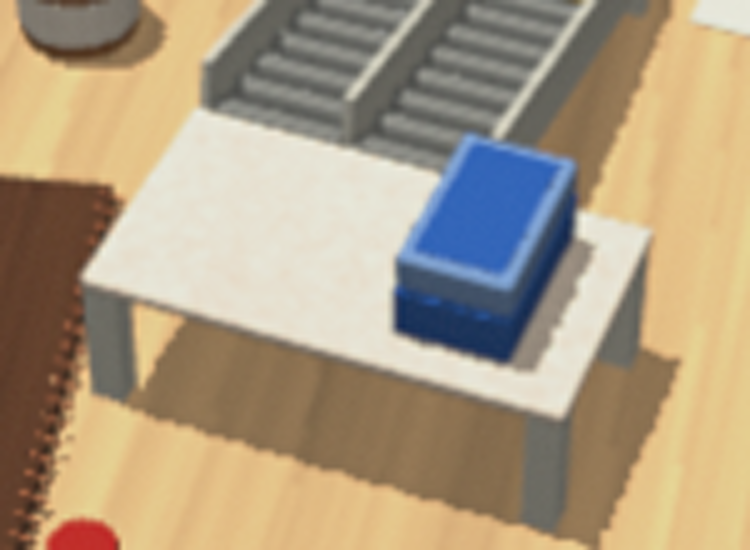

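The crops show all the shelf corners and lid corners clearly: in the scene crop the shelf is at (72,160), (277,483), (482,384); in the side crop at (652,233), (197,112), (85,280), (565,415). I'll fit the poses from these.

```bash
cat > m.py <<'E'
from h import *
def fit(model,pts):
    a,b=model-model.mean(0),pts-pts.mean(0)
    t=np.arctan2((a[:,0]*b[:,1]-a[:,1]*b[:,0]).sum(),(a*b).sum());R=np.array([[np.cos(t),-np.sin(t)],[np.sin(t),np.cos(t)]])
    o=pts.mean(0)-R@model.mean(0);return t,R,o,np.linalg.norm(model@R.T+o-pts,axis=1)
S=pickle.load(open("scene0.pkl","rb"));D=pickle.load(open("side0.pkl","rb"))
src=lambda c,o:(np.array(c)+.5)/5-.5+o
sp=plane(S,src([(72,160),(277,483),(482,384)],(300,150)),.085)
dp=plane(D,src([(652,233),(197,112),(85,280),(565,415)],(235,230)),.085)
M=np.array([(-115,60),(139,60),(139,200),(-115,200)])/1e3
t,R,o,e=fit(np.r_[M[:3],M],np.r_[sp,dp])
ls=plane(S,src([(130,147),(270,80),(320,150),(180,203)],(300,150)),.137)
ld=plane(D,src([(577,160),(470,135),(397,265),(505,290)],(235,230)),.137)
E
python3 - <<'E'
from m import *
print("rack",t,o,e*1e3)
for l in(ls,ld):
    r=(l-o)@R;print((r*1e3).round(1).tolist(),r.mean(0)*1e3)
    print([np.linalg.norm(l[i]-l[(i+1)%4])*1e3 for i in range(4)])
from station import robot, vision, telemetry, order
o2=telemetry.get_obs();T=cv2.Rodrigues(o2['tcp_rot'])[0];print(T.round(3))
for p in [(-115,60),(139,200),(-45,130),(96,130),(96,60),(96,-230)]: print(p,o+R@np.array(p)/1e3)
print("jar",[plane(S,[(337,318)],.0),plane(D,[(250,236)],0)])
E
```

```text
rack -0.14474454187452515 [0.51610992 0.037873  ] [4.01238075 1.33203495 3.06890159 2.48809666 3.22082032 3.03554679
 2.91821106]
[[-69.7, 78.3], [-75.2, 175.1], [-17.1, 175.3], [-21.2, 84.9]] [-45.80862828 128.40925867]
[np.float64(96.91750103843478), np.float64(58.1944516449151), np.float64(90.44566504833954), np.float64(48.895409384668866)]
[[-78.0, 79.9], [-22.6, 81.9], [-22.6, 181.6], [-75.8, 178.7]] [-49.74523662 130.53552338]
[np.float64(55.371603691058766), np.float64(99.76695144514028), np.float64(53.21876301928887), np.float64(98.84670180639762)]
[[-0.944  0.33  -0.001]
 [ 0.33   0.944 -0.002]
 [ 0.    -0.002 -1.   ]]
(-115, 60) [0.41096688 0.11383313]
(139, 200) [0.6825043  0.21573224]
(-45, 130) [0.49033165 0.17300434]
(96, 130) [0.62985718 0.15266655]
(96, 60) [0.61976041 0.08339856]
(96, -230) [ 0.57793091 -0.20356885]
jar [array([[ 0.77948246, -0.06879953]]), array([[ 0.77890073, -0.06623424]])]
```

```bash
cat > go.py <<'E'
import sys
from m import *
from station import robot, vision, telemetry, order
# go.py rackx racky z(mm) [yaw of tool y in rack, deg]
x,y,z,yw=[float(a) for a in sys.argv[1:5]]
b=telemetry.get_obs();T=cv2.Rodrigues(b['tcp_rot'])[0]
p=np.r_[o+R@np.array([x,y])/1e3,z/1e3]
print("clock",b['clock'],"tool at rack",((b['tcp_pos'][:2]-o)@R*1e3).round(1),"z",b['tcp_pos'][2].round(4),"F",b['contact_force'].round(1))
a=np.deg2rad(yw)+t;ty=np.array([np.cos(a),np.sin(a),0]);G=np.c_[np.cross(ty,[0,0,-1]),ty,[0,0,-1]]
print("shift",(T.T@(p-b['tcp_pos'])).round(4),"rot",cv2.Rodrigues(T.T@G)[0].ravel().round(3),"world",p.round(3))
E
python3 go.py -114 130 200 90
python3 - <<'E'
from m import *
print(plane(S,[(436,192)],0),plane(D,[(255,392)],0))
E
```

```text
clock 0.1 tool at rack [-400.4  427.5] z 0.2044 F [-0.1  0.9  0.4]
shift [-0.3379 -0.2373  0.0048] rot [-0.002 -0.    -0.192] world [0.422 0.183 0.2  ]
[[0.62419422 0.44592252]] [[0.60045911 0.46122873]]
```

The manual's scale: shifts go in shares of 0.4 m and turns go in shares of pi rad. Converting my numbers, -0.338 m / 0.4 = -0.845, -0.306 m / 0.4 = -0.765, -0.192 rad / 3.1416 = -0.0611.

```bash
echo '-0.085,-0.06,0,0,0,-0.0095,0.07;-0.17,-0.12,0,0,0,-0.0191,0.07;-0.255,-0.18,0,0,0,-0.0286,0.07;-0.34,-0.24,0,0,0,-0.0382,0.07;-0.425,-0.3,0,0,0,-0.0477,0.07;-0.51,-0.36,0,0,0,-0.0573,0.07;-0.595,-0.42,0,0,0,-0.0611,0.07;-0.68,-0.48,0,0,0,-0.0611,0.07;-0.765,-0.54,0,0,0,-0.0611,0.07;-0.845,-0.5925,0.0125,0,0,-0.0611,0.07' | python3 shift.py; echo '0,0,0,0,0,0,0.07;0,0,0,0,0,0,0.07' | python3 shift.py; python3 go.py -114 130 102 90
```

```text
clock: 0.93
tcp_pos: [0.4236, 0.1816, 0.2012]
tcp_rot: [0.228, 3.131, 0.001]
contact_force: [0.1, 0.3, 0.2]
finger_gap: 0.07
finger_force: 0.0
clock: 1.1
tcp_pos: [0.4228, 0.1821, 0.1995]
tcp_rot: [-0.234, -3.131, 0.001]
contact_force: [-0.7, 0.0, 0.6]
finger_gap: 0.0702
finger_force: 0.0
clock 1.1 tool at rack [-113.2  129.3] z 0.1995 F [-0.7  0.   0.6]
shift [0.0006 0.0008 0.0975] rot [-0.001 -0.002 -0.005] world [0.422 0.183 0.102]
```

Scaled: 0.097 m / 0.4 = 0.2425, 0.085 m / 0.4 = 0.2125, -0.005 rad / 3.1416 = -0.0016.

```bash
echo '0,0,0.075,0,0,-0.0006,0.07;0,0,0.15,0,0,-0.0016,0.07;0,0,0.2125,0,0,-0.0016,0.07;0,0,0.2425,0,0,-0.0016,0.07;0,0,0.2425,0,0,-0.0016,0.07' | python3 shift.py; echo '-0.03,0,0,0,0,0,0.07;-0.06,0,0,0,0,0,0.07;-0.09,0,0,0,0,0,0.07;-0.12,0,0,0,0,0,0.07;-0.15,0,0,0,0,0,0.07;-0.18,0,0,0,0,0,0.07;-0.21,0,0,0,0,0,0.07;-0.24,0,0,0,0,0,0.07' | python3 shift.py; python3 go.py 49 130 102 90
```

```text
clock: 1.52
tcp_pos: [0.4188, 0.1845, 0.0996]
tcp_rot: [-0.215, -3.127, 0.003]
contact_force: [0.3, -0.1, -0.6]
finger_gap: 0.0701
finger_force: 0.0
clock: 2.18
tcp_pos: [0.519, 0.17, 0.1038]
tcp_rot: [0.22, 3.134, 0.0]
contact_force: [-1.8, 0.5, 1.5]
finger_gap: 0.07
finger_force: 1.0
clock 2.1833 tool at rack [-16.2 131.2] z 0.1038 F [-1.8  0.5  1.5]
shift [-0.0652 -0.0015  0.0018] rot [0.    0.    0.004] world [0.583 0.159 0.102]
```

Scaled: -0.065 m / 0.4 = -0.1625, -0.057 m / 0.4 = -0.1425.

```bash
echo '-0.03,0,0,0,0,0,0.07;-0.06,0,0,0,0,0,0.07;-0.09,0,0,0,0,0,0.07;-0.12,0,0,0,0,0,0.07;-0.1425,-0.0025,0,0,0,0,0.07;-0.1625,-0.0025,0,0,0,0,0.07;-0.1625,-0.0025,0,0,0,0,0.07' | python3 shift.py; python3 go.py 49 130 102 90;python3 - <<'E'
from station import robot, vision, telemetry, order
from h import *
c=[]
for n,(x,y,w,h),k in(("scene",(310,140,110,110),5),("side",(235,220,150,110),5)):
    d=vision.get_image(n);pickle.dump(d,open(n+"1.pkl","wb"))
    cv2.imwrite(f"pics/{n}c1.png",cv2.resize(d["color"][y:y+h,x:x+w],None,fx=k,fy=k,interpolation=cv2.INTER_CUBIC)[:,:,::-1])
E
```

```text
clock: 2.77
tcp_pos: [0.5837, 0.1596, 0.1032]
tcp_rot: [0.221, 3.132, -0.0]
contact_force: [-0.8, -0.3, -0.6]
finger_gap: 0.07
finger_force: 0.0
clock 2.7667 tool at rack [ 49.3 130.2] z 0.1032 F [-0.8 -0.3 -0.6]
shift [ 0.0003 -0.0002  0.0012] rot [-0.     0.001  0.004] world [0.583 0.159 0.102]
```

View pics/scenec1.png

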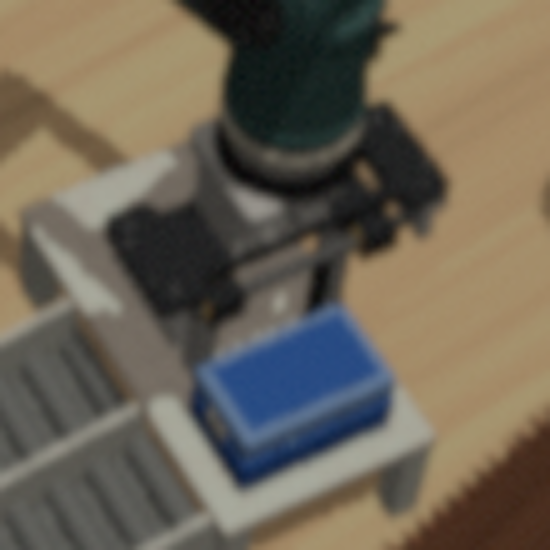

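View pics/sidec1.png

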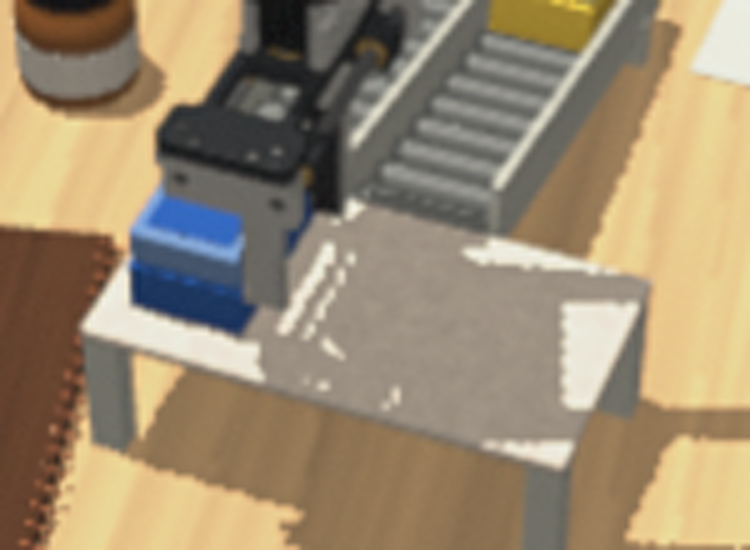

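The box stands near the far end of the shelf, still squarely aligned. In the scene crop its lid corners are about (197,370), (336,303), (393,378), (240,445). I'll measure it against the shelf and check the lane walls.

Run:
```python
from m import *
S1=pickle.load(open("scene1.pkl","rb"))
rk=lambda p:((p-o)@R*1e3).round(1)
l=rk(plane(S1,src([(197,370),(336,303),(393,378),(240,445)],(310,140)),.137));print(l.tolist(),l.mean(0))
print("shelf corners scene",rk(sp).tolist(),"side",rk(dp).tolist())
# wall ends tops (z~.108,y50)
print("walls scene",rk(plane(S,src([(187,355),(258,467)],(300,150)),.108)).tolist(),"side",rk(plane(D,src([(352,90),(207,62)],(235,230)),.108)).tolist())
# lid/base colour mask contour on top plane: long side line directions
h=cv2.cvtColor(S1["color"],cv2.COLOR_RGB2HSV)
m=blob(cv2.inRange(h,(100,110,50),(120,255,255))>0,(368,215));print(m.sum())
```

```text
[[66.1, 79.6], [62.9, 171.8], [120.9, 173.8], [119.5, 76.4]] [ 92.35 125.4 ]
shelf corners scene [[-111.5, 62.0], [140.2, 60.5], [138.0, 197.1]] side [[-114.5, 62.4], [136.7, 62.2], [136.3, 198.6], [-114.2, 197.2]]
walls scene [[55.3, 48.8], [137.2, 48.4]] side [[57.3, 40.3], [136.6, 47.5]]
432
```

Scaled: -0.005 m / 0.4 = -0.0125, -0.004 m / 0.4 = -0.01.

```bash
echo '-0.005,0,0,0,0,0,0.07;-0.01,0,0,0,0,0,0.07;-0.0125,0,0,0,0,0,0.07;-0.0125,0,0,0,0,0,0.07' | python3 shift.py; python3 go.py 30 130 102 90; echo '0.05,0,0,0,0,0,0.07;0.1,0,-0.05,0,0,0,0.06;0.1,0,-0.15,0,0,0,0.05;0.1,0,-0.25,0,0,0,0.04;0.1,-0.075,-0.3,0,0,0,0.03;0.1,-0.075,-0.3,0,0,0,0.03' | python3 shift.py; python3 go.py 96 200 220 180;python3 - <<'E'
from station import robot, vision, telemetry, order
from h import *
b=telemetry.get_obs()
d=vision.get_image("wrist");d['pose']=(b['tcp_pos'],b['tcp_rot']);pickle.dump(d,open("w.pkl","wb"));print(d["hand_eye"])
cv2.imwrite("pics/w.png",d["color"][:,:,::-1])
d=vision.get_image("scene");pickle.dump(d,open("scene2.pkl","wb"))
E
```

```text
clock: 3.2
tcp_pos: [0.5865, 0.1597, 0.1035]
tcp_rot: [-0.219, -3.134, -0.0]
contact_force: [-0.5, -0.4, 0.3]
finger_gap: 0.0705
finger_force: 0.2
clock 3.2 tool at rack [ 52.1 130.7] z 0.1035 F [-0.5 -0.4  0.3]
shift [ 0.0221 -0.0006  0.0015] rot [ 0.    -0.     0.005] world [0.565 0.162 0.102]
clock: 3.7
tcp_pos: [0.5454, 0.1331, 0.2313]
tcp_rot: [0.222, 3.12, 0.0]
contact_force: [1.2, 0.3, 0.3]
finger_gap: 0.0402
finger_force: 0.0
clock 3.7 tool at rack [15.2 98.4] z 0.2313 F [1.2 0.3 0.3]
shift [-0.0809  0.1013  0.0124] rot [-0.01   0.011 -1.568] world [0.64  0.222 0.22 ]
[[-1.21181090e-03 -9.72946854e-01 -2.31025867e-01  6.63829502e-02]
 [ 9.99999125e-01 -1.05627695e-03 -7.96917233e-04  1.35276500e-03]
 [ 5.31330815e-04 -2.31026631e-01  9.72947282e-01 -1.78863257e-01]
 [ 0.00000000e+00  0.00000000e+00  0.00000000e+00  1.00000000e+00]]
```

View pics/w.png

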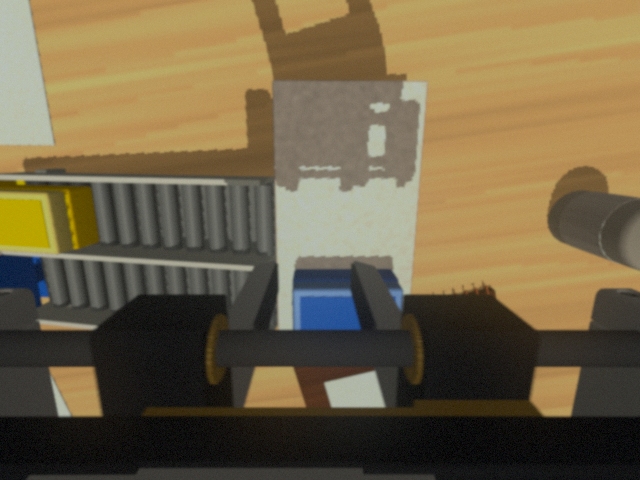

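Wrist view: the near face of the box runs from (295,270) to (392,269) at its bottom edge, and the lid edge is at y≈290, parallel to the shelf. The shelf end is at (273,82)-(426,82).

```bash
cat >> m.py <<'E'
def wrist(d):
    T=np.eye(4);T[:3,:3]=cv2.Rodrigues(d['pose'][1])[0];T[:3,3]=d['pose'][0]
    E=np.linalg.inv(T@d['hand_eye']);d['rvec']=cv2.Rodrigues(E[:3,:3])[0].ravel();d['tvec']=E[:3,3];return d
rk=lambda p:((p-o)@R*1e3).round(1)
E
python3 - <<'E'
from m import *
d=wrist(pickle.load(open("w.pkl","rb")))
print("shelf",rk(plane(d,[(273,82),(426,82),(275,250),(413,240)],.085)).tolist())
print("box bot",rk(plane(d,[(295,270),(392,269)],.085)).tolist(),"lid",rk(plane(d,[(296,290),(403,288)],.137)).tolist())
print("midwall top end",rk(plane(d,[(250,263),(250,270)],.108)).tolist())
S2=pickle.load(open("scene2.pkl","rb"));x,y,w,h=310,140,110,110
cv2.imwrite("pics/s2.png",cv2.resize(S2["color"][y:y+h,x:x+w],None,fx=5,fy=5,interpolation=cv2.INTER_CUBIC)[:,:,::-1])
E
```

```text
shelf [[-112.9, 62.8], [-113.1, 199.1], [43.2, 60.3], [32.6, 198.3]]
box bot [[64.5, 80.2], [63.2, 179.1]] lid [[64.0, 83.9], [62.0, 176.9]]
midwall top end [[49.2, 39.2], [56.2, 38.9]]
```

View pics/s2.png

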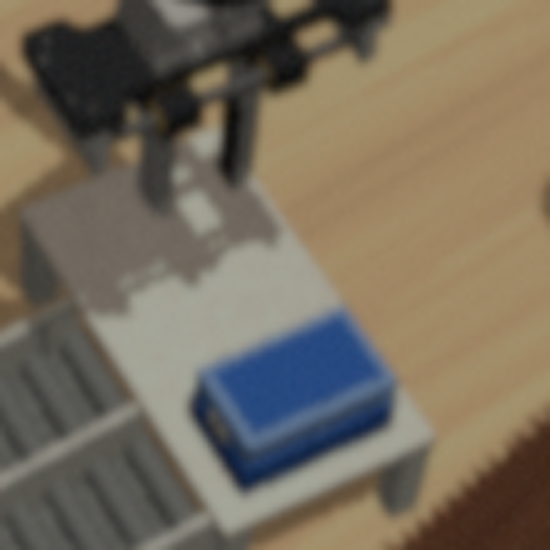

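The box is centred at about rack (94.5, 130), squared within 0.02 rad, with the lane centre at 96. That is within clearance. Next I turn the gripper and go behind it.

Scaled: 0.106 m / 0.4 = 0.265, -0.02 m / 0.4 = -0.05, -1.2 rad / 3.1416 = -0.382.

```bash
echo '-0.025,0.0375,0,0,0,-0.0382,0.02;-0.05,0.075,0,0,0,-0.0764,0.02;-0.075,0.1125,0,0,0,-0.1146,0.02;-0.1,0.15,0,0,0,-0.1528,0.02;-0.125,0.1875,0,0,0,-0.191,0.02;-0.15,0.225,0,0,0,-0.2292,0.02;-0.175,0.25,0,0,0,-0.2674,0.02;-0.2,0.265,0,0,0,-0.3056,0.02;-0.2,0.265,0,0,0,-0.3438,0.02;-0.2,0.265,0,0,0,-0.382,0.02' | python3 shift.py; echo '0,0,0,0,0,-0.0382,0.02;0,0,0,0,0,-0.0764,0.02;0,0,0,0,0,-0.1146,0.02;0,0,0,0,0,-0.1178,0.02;0,0,0,0,0,-0.1178,0.02' | python3 shift.py ; python3 go.py 95 208 103 180
```

```text
clock: 4.63
tcp_pos: [0.6363, 0.2304, 0.2194]
tcp_rot: [1.595, -2.7, -0.003]
contact_force: [1.0, 0.6, -0.6]
finger_gap: 0.0198
finger_force: 0.0
clock: 5.05
tcp_pos: [0.6161, 0.2811, 0.2189]
tcp_rot: [1.953, -2.448, 0.035]
contact_force: [-0.3, -0.2, -0.1]
finger_gap: 0.0197
finger_force: 0.0
clock 5.05 tool at rack [ 63.9 255.2] z 0.2189 F [-0.3 -0.2 -0.1]
shift [ 0.042  -0.0334  0.1172] rot [-0.01  -0.022 -0.079] world [0.64  0.23  0.103]
```

```bash
python3 -c "
from station import robot, vision, telemetry, order
b=telemetry.get_obs();print(b['qpos'].round(3),b['joint_vel'].round(2))"
```

```text
[ 0.357  0.38   0.992 -0.025  1.772 -2.565] [ 0.03 -0.   -0.01  0.    0.01 -0.  ]
```

Joint 6 hit its range limit, so I'll turn the other way.

Scaled: 1.2 rad / 3.1416 = 0.382.

```bash
echo '0,0,0,0,0,0.0382,0.02;0,0,0,0,0,0.0764,0.02;0,0,0,0,0,0.1146,0.02;0,0,0,0,0,0.1528,0.02;0,0,0,0,0,0.191,0.02;0,0,0,0,0,0.2292,0.02;0,0,0,0,0,0.2674,0.02;0,0,0,0,0,0.3056,0.02;0,0,0,0,0,0.3438,0.02;0,0,0,0,0,0.382,0.02' | python3 shift.py; echo '0,0,0,0,0,0.0382,0.02;0,0,0,0,0,0.0764,0.02;0,0,0,0,0,0.1146,0.02;0,0,0,0,0,0.1528,0.02;0,0,0,0,0,0.191,0.02;0,0,0,0,0,0.2292,0.02;0,0,0,0,0,0.2674,0.02;0,0,0,0,0,0.3056,0.02;0,0,0,0,0,0.3438,0.02;0,0,0,0,0,0.382,0.02' | python3 shift.py ; python3 go.py 95 208 215 0
```

```text
clock: 5.88
tcp_pos: [0.6179, 0.2782, 0.2203]
tcp_rot: [-0.213, 3.127, -0.038]
contact_force: [0.2, -0.6, 1.5]
finger_gap: 0.0201
finger_force: 0.0
clock: 6.72
tcp_pos: [0.6179, 0.2781, 0.2203]
tcp_rot: [1.584, 2.691, -0.025]
contact_force: [-0.3, -0.1, -0.0]
finger_gap: 0.02
finger_force: 0.0
clock 6.7167 tool at rack [ 66.  252.4] z 0.2203 F [-0.3 -0.1 -0. ]
shift [-0.0527 -0.0039  0.0066] rot [0.004 0.025 0.652] world [0.64  0.23  0.215]
```

Scaled: -0.053 m / 0.4 = -0.1325, -0.045 m / 0.4 = -0.1125, 0.652 rad / 3.1416 = 0.2075.

```bash
echo '-0.0225,-0.0025,0.0025,0.0003,0.0013,0.035,0.02;-0.045,-0.0025,0.005,0.0003,0.0025,0.07,0.02;-0.0675,-0.005,0.0075,0.0006,0.0038,0.105,0.02;-0.09,-0.0075,0.01,0.001,0.0054,0.1401,0.02;-0.1125,-0.0075,0.0125,0.001,0.0067,0.1751,0.02;-0.1325,-0.01,0.015,0.0013,0.008,0.2075,0.02;-0.1325,-0.01,0.015,0.0013,0.008,0.2075,0.02;-0.1325,-0.01,0.015,0.0013,0.008,0.2075,0.02' | python3 shift.py; python3 go.py 95 208 103 0
```

```text
clock: 7.38
tcp_pos: [0.6405, 0.2298, 0.2158]
tcp_rot: [-2.368, -2.064, -0.0]
contact_force: [0.3, 0.2, -0.5]
finger_gap: 0.0198
finger_force: 0.0
clock 7.3833 tool at rack [ 95.4 207.9] z 0.2158 F [ 0.3  0.2 -0.5]
shift [ 1.000e-04 -4.000e-04  1.128e-01] rot [ 0.    -0.     0.008] world [0.64  0.23  0.103]
```

Scaled: 0.113 m / 0.4 = 0.2825, 0.09 m / 0.4 = 0.225, 0.008 rad / 3.1416 = 0.0025.

```bash
echo '0,0,0.075,0,0,0.0025,0.02;0,0,0.15,0,0,0.0025,0.02;0,0,0.225,0,0,0.0025,0.02;0,0,0.2825,0,0,0.0025,0.02;0,0,0.2825,0,0,0.0025,0.02' | python3 shift.py; echo '-0.025,0,0,0,0,0,0.02;-0.045,0,0,0,0,0,0.02;-0.065,0,0,0,0,0,0.02;-0.085,0,0,0,0,0,0.02;-0.105,0,0,0,0,0,0.02;-0.125,0,0,0,0,0,0.02;-0.145,0,0,0,0,0,0.02;-0.145,0,0,0,0,0,0.02' | python3 shift.py; python3 go.py 96 115 103 0
```

```text
clock: 7.8
tcp_pos: [0.6365, 0.2302, 0.0962]
tcp_rot: [-2.371, -2.053, 0.016]
contact_force: [-0.5, -0.3, -1.7]
finger_gap: 0.0199
finger_force: 0.0
clock: 8.47
tcp_pos: [0.6324, 0.1713, 0.1047]
tcp_rot: [2.378, 2.05, 0.003]
contact_force: [-0.1, 1.3, 0.5]
finger_gap: 0.0203
finger_force: 0.0
clock 8.4667 tool at rack [ 95.9 148.8] z 0.1047 F [-0.1  1.3  0.5]
shift [-0.0338  0.0002  0.0017] rot [ 0.003 -0.    -0.003] world [0.628 0.138 0.103]
```

Run:
```python
from station import robot, vision, telemetry, order
from h import *
d=vision.get_image("scene");x,y,w,h=290,140,120,120
cv2.imwrite("pics/s3.png",cv2.resize(d["color"][y:y+h,x:x+w],None,fx=5,fy=5,interpolation=cv2.INTER_CUBIC)[:,:,::-1])
```

```text
(no output)
```

View pics/s3.png

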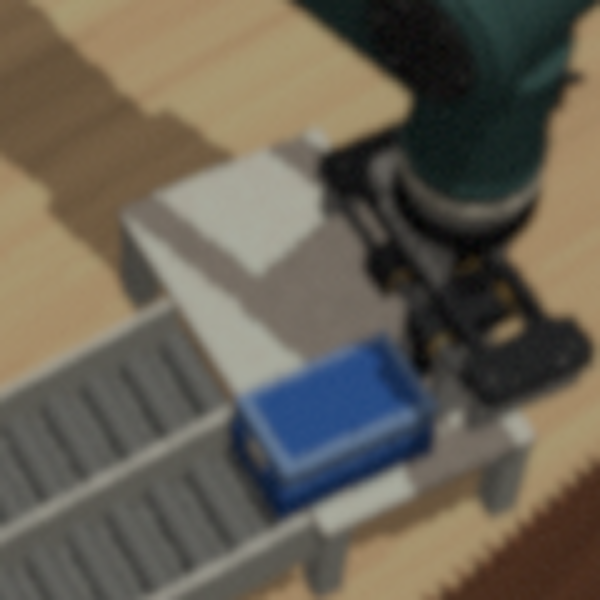

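The box, front corner at (275,510), is entering the lane between the centre wall (235,410) and the outer wall (310,520), squarely. I'll keep pushing gently until it tips and runs.

Scaled: -0.046 m / 0.4 = -0.115, -0.04 m / 0.4 = -0.1.

```bash
echo '-0.0175,0,0,0,0,0,0.02;-0.035,0,0,0,0,0,0.02;-0.0525,0,0,0,0,0,0.02;-0.07,0,0,0,0,0,0.02;-0.085,0,0,0,0,0,0.02;-0.1,0,0,0,0,0,0.02;-0.115,0,0,0,0,0,0.02;-0.115,0,0,0,0,0,0.02' | python3 shift.py
python3 - <<'E'
from station import robot, vision, telemetry, order
from h import *
d=vision.get_image("scene");h=cv2.cvtColor(d["color"],cv2.COLOR_RGB2HSV)
m=cv2.inRange(h,(100,110,50),(120,255,255))[195:310,220:400]
n,l,s,c=cv2.connectedComponentsWithStats(m);print([(s[i,4],(c[i]+(220,195)).round()) for i in range(1,n) if s[i,4]>40])
print(telemetry.get_obs()['contact_force'])
E
```

```text
clock: 9.18
tcp_pos: [0.6254, 0.1261, 0.1038]
tcp_rot: [2.378, 2.051, 0.001]
contact_force: [-0.3, 0.3, -0.8]
finger_gap: 0.0201
finger_force: 0.0
[(np.int32(486), array([339., 228.])), (np.int32(165), array([344., 241.])), (np.int32(445), array([245., 293.]))]
[ 0.84976441 -0.24663854  1.52570687]
```

```bash
cat > b.py <<'E'
from station import robot, vision, telemetry, order
from h import *
d=vision.get_image("scene");h=cv2.cvtColor(d["color"],cv2.COLOR_RGB2HSV)
m=cv2.inRange(h,(100,110,50),(120,255,255))[195:310,220:400]
n,l,s,c=cv2.connectedComponentsWithStats(m);print([(s[i,4],(c[i]+(220,195)).round(1)) for i in range(1,n) if s[i,4]>40])
E
echo '0,0,0,0,0,0,0.02;0,0,0,0,0,0,0.02;0,0,0,0,0,0,0.02;0,0,0,0,0,0,0.02' | python3 shift.py;python3 b.py; python3 go.py 96 102 103 0
```

```text
clock: 9.57
tcp_pos: [0.6255, 0.128, 0.1036]
tcp_rot: [2.377, 2.053, 0.002]
contact_force: [0.8, -0.5, -0.4]
finger_gap: 0.02
finger_force: 0.0
[(np.int32(483), array([326.2, 235.3])), (np.int32(165), array([331.8, 248. ])), (np.int32(447), array([244.6, 293.4]))]
clock 9.6167 tool at rack [ 95.3 105. ] z 0.1037 F [ 0.3  0.8 -1.1]
shift [-0.003   0.0007  0.0007] rot [ 0.002 -0.001 -0.001] world [0.626 0.125 0.103]
```

It is running by itself. I'll back off, raise the tool and wait.

Scaled: -0.13 m / 0.4 = -0.325, -0.11 m / 0.4 = -0.275.

```bash
echo '0.05,0,0,0,0,0,0.02;0.1,0,-0.075,0,0,0,0.02;0.15,0,-0.175,0,0,0,0.02;0.2,0,-0.275,0,0,0,0.02;0.2,0,-0.325,0,0,0,0.02;0.2,0,-0.325,0,0,0,0.02;0.2,0,-0.325,0,0,0,0.02;0.2,0,-0.325,0,0,0,0.02' | python3 shift.py;python3 b.py; for i in 1 2; do echo '0,0,0,0,0,0,0.02;0,0,0,0,0,0,0.02;0,0,0,0,0,0,0.02;0,0,0,0,0,0,0.02;0,0,0,0,0,0,0.02;0,0,0,0,0,0,0.02;0,0,0,0,0,0,0.02;0,0,0,0,0,0,0.02' | python3 shift.py|head -1;python3 b.py; done
python3 - <<'E'
from station import robot, vision, telemetry, order
from m import *
d=vision.get_image("scene");x,y,w,h=210,180,150,120
cv2.imwrite("pics/s4.png",cv2.resize(d["color"][y:y+h,x:x+w],None,fx=5,fy=5,interpolation=cv2.INTER_CUBIC)[:,:,::-1])
p=np.r_[o+R@np.array([.096,-.181]),.042+.051];print("expected lid centre px",project(d,p))
E
```

```text
clock: 10.28
tcp_pos: [0.6366, 0.2067, 0.2325]
tcp_rot: [-2.378, -2.053, 0.0]
contact_force: [0.4, -0.0, -1.5]
finger_gap: 0.02
finger_force: 0.0
[(np.int32(491), array([301.4, 248.8])), (np.int32(168), array([307.6, 261.2])), (np.int32(448), array([244.6, 293.4]))]
clock: 11.0
[(np.int32(499), array([276.3, 262.6])), (np.int32(173), array([282.8, 274.8])), (np.int32(449), array([244.6, 293.4]))]
clock: 11.72
[(np.int32(506), array([263.9, 269.3])), (np.int32(618), array([251.8, 290.2]))]
expected lid centre px [[269.51762991 267.97261141]]
```

View pics/s4.png

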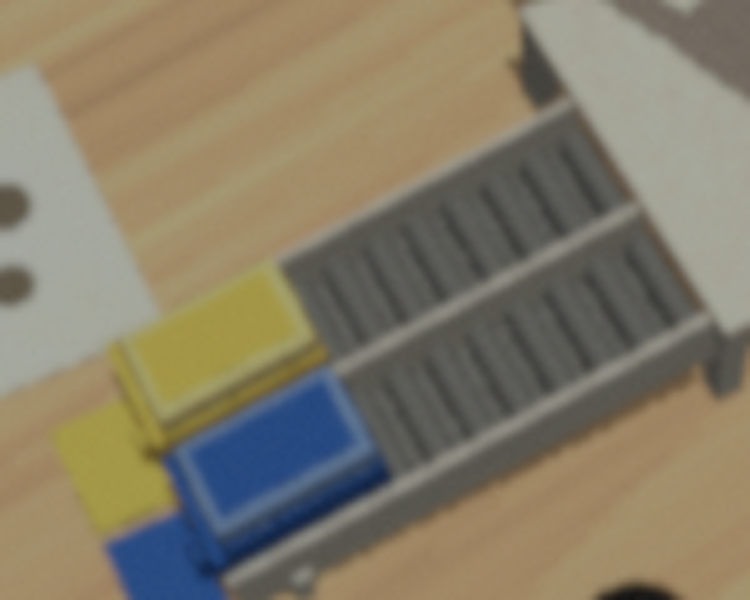

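The blue box, with lid corners from (170,455) to (385,465), sits against the blue stop level with the yellow box. I'll check that it is at rest and hand in.

```bash
echo '0,0,0,0,0,0,0.02;0,0,0,0,0,0,0.02;0,0,0,0,0,0,0.02;0,0,0,0,0,0,0.02;0,0,0,0,0,0,0.02;0,0,0,0,0,0,0.02;0,0,0,0,0,0,0.02;0,0,0,0,0,0,0.02' | python3 shift.py|head -1;python3 b.py; python3 -c "
from station import robot, vision, telemetry, order
print(order.close_job())"
```

```text
clock: 12.48
[(np.int32(505), array([264. , 269.3])), (np.int32(622), array([251.7, 290.2]))]
the job is handed in; nothing more can be done
None
```

The blue box ran down its lane by itself and rests against the blue stop, level with the yellow box; I handed the job in at 12.5 s, but no verdict was returned and I did not re-measure the yellow box or bystanders.

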